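# Hold a rack side panel square in the bonding jig

## Robot

A 6-joint arm with a two-finger parallel gripper is mounted at the origin on the work surface. World frame = base frame: x ahead of the robot, y to its left, z up, the work surface at z = 0. Lengths are in m, angles in rad, forces in N, time in s.
With the tool pointing down it reaches from about 0.3 to 0.775 m from the base axis. Payload 14.6 kg.
Tool frame: the origin (TCP) lies at the centre of the arm's flange, where the gripper is bolted on; the fingertips stand 199 mm ahead of it and the grasp point (between the pads) lies 180 mm ahead of it; z points along the fingers, y is the line along which they close (so a half turn about z gives the same grasp; the last joint's range is limited). The gripper opens to 94 mm and grips with 3 to 60 N. Pads are 16 mm wide; open, the fingers measure 119 mm over their backs; the gripper's body (75 mm by 177 mm) begins 78 mm behind the grasp point.
Start: joints at [1.226, 0.3, 1.521, -0, 1.321, -0.067], TCP at [0.151, 0.529, 0.405] pointing down, gripper open.
Joint ranges: [-3.03, 3.03], [-0.79, 2.21], [0.23, 2.52], [-1.04, 4.18], [0, 3.07], [-2.55, 2.55]. Speed limits (rad/s): [2.22, 2.22, 2.57, 3.14, 3.14, 3.14].

## Interface

Orientations are given as [roll, pitch, yaw] about the fixed x, y, z axes, in that order (R = Rz(yaw) Ry(pitch) Rx(roll)).
In Python, from station import ctrl gives the robot as it stands. The module is installed in compiled form; this text tells all that it offers.
- The arm moves only by the tool servo_tool, never from a script. Its argument "motion" is a list of rows, each a list of 5 numbers: the closure, from 0 (fully open) to 1 (shut), then the shift along the world's x, y, z in cm, then the turn about the world's z in degrees. A call has 1 to 20 rows; each row is the pose to reach, as a shift and turn from the pose commanded when the call began; what a row does not reach only later rows make up. A row lasts 1/8 s, in which the tool goes at most 62.5 mm and 10.7 degrees, less where a joint would pass 70% of its speed; a pose out of reach is approached as far as the arm can. A call with a gripper value outside its range is refused whole. The fingers move at their own pace and stop on an object; "squeeze" is the grip in N (left out, the last holds). Time passes only in rows, so rows that repeat a pose let the fingers close. It gives the time, the measured TCP pose, the force, the opening and the grip force at its end, in the units of the state.
- ctrl.get_obs(): the state, without advancing time (a new reading comes with each control period).
- ctrl.camera(name): name is "side" or "top" or "wrist"; returns a dict with "image" (420x560x3 uint8, red, green, blue), "fx", "fy", "cx", "cy" (pixels), "camera_from_world" (4x4, takes a point from world to camera coordinates); the wrist camera has in their place "hand_eye" (4x4, takes a point from camera to tool coordinates, whose origin is the TCP and whose axes are the flange's). Camera axes: x right, y up, looking along -z (the intrinsics and any distortion apply to the point x, -y, -z); pixel columns grow to the right and rows downward; lengths in m; the calibration is good to about 2 mm. The wrist camera is an equidistant fisheye: a pixel r from the principal point sees the ray r / f radians off the axis. A picture is of the moment at which its call begins: read the wrist's pose just before it. There is no depth.
- ctrl.hand_in(): hands the job in; it is judged then, once.
The state is a dict: "time_s": time; "qpos": joint angles; "joint_vel": joint speeds; "tau": joint torques, N m; "ee_pos": TCP position; "eef_rot": TCP orientation; "force": force on the tool from outside, world axes, zero at the start; "moment": the same for the moment, N m; "grip_width": finger opening in m; "grip_force": force on a finger pad.
Only numpy, scipy, OpenCV 4.12 (cv2) and the standard library are available. Lean on these libraries where they do the work, as an engineer would, in place of code of your own. Each camera call takes 0.05 s, during which the arm holds its last target. There are 200 camera calls.

## Task

We are about to bond the side panel of a slide rack. Take the long panel out of the storage rack (leave the short one), stand it on edge fully down in the slot of the jig and let go of it; then lay the steel set square flat on the jig bed, press it into the corner until one outer face touches the panel and the other touches the end stop, and finish while still gripping it and pressing it gently against both, so that the panel stands upright and square. Do not disturb the short panel, the jar, the slide tray or the dish.

Things in the scene. Friction and masses are not known exactly. Their poses are not given: they have to be found in the camera images.
- jig: Metal bonding jig fixed to the bench, smooth. Origin at bench height. Spans own x -85..95, y -75..85 mm; flat bed 40 mm above the bench. Panel slot along own x at y = 55..65 mm; behind it (y = 65..85) an upright rail, top at 70 mm, backs the panel. Bed edge and rail top have 4 mm 45-degree lead-ins to the slot. Own x points roughly away from the robot, y to its left (yaw within 0.2 rad).
- stop: Dark steel end stop, rigidly fixed on the jig bed at its far (+x) end: bar 20 (x) x 130 (y) x 30 mm high. Origin at the centre of its underside; same axes as the jig. Its working face looks to -x, at own x = -10 mm (jig x = 75 mm); the bar spans jig y = -75..55 mm, its top is at 70 mm above the bench.
- jig_corner (a point): Corner to press the square into, at bed height (40 mm): where the stop's working face meets the near (-y) face of the panel once the panel stands back against the rail (jig frame 75, 57, 40 mm). Same axes as the jig.
- jig_slot (a point): Middle of the slot floor (jig frame 10, 60, 20 mm): the panel's underside centre belongs here. The slot is 130 mm long (own x), 10 mm wide, 20 mm deep below the bed. Same axes as the jig.
- rack: Black storage rack fixed to the bench, 140 (own x) x 130 (own y) mm, floor 10 mm above the bench. Two slots along own x, 12 mm wide, at own y = -35 and +35 mm, walls up to 35 mm. Origin at bench height, centre. One panel stands in each slot, which is which varies.
- panel: The long panel: white plastic, 120 (own x) x 8 (own y) x 90 mm high, about 0.1 kg, standing on edge in the rack. Origin at the centre of its underside (10 mm above the bench at the start), z up.
- short_panel: Bystander: white panel like the long one but only 70 mm long (70 x 8 x 90 mm), in the other rack slot. Origin at the centre of its underside.
- square: Steel set square, flat, 0.35 kg: L of two bars 22 wide, 15 high, outer faces 120 long, slippery (friction about 0.25), 8 mm web between; on the web a black grip block 45 (own x) x 18 (own y), top 55 mm above the underside. Origin: underside, below the grip's centre. Outer faces: own x = +50 (to the stop), y = +50 mm (to the panel), spanning -70..50. Starts with yaw within 0.5 rad.
- square_corner (a point): The square's outer corner at its underside (own 50, 50, 0 mm).
- jar: Bystander: amber glass jar with white cap, 50 mm diameter, 75 mm high. Origin at the centre of its underside.
- slide_tray: Bystander: flat white tray of specimen slides, 160 x 100 x 14 mm. Origin at the centre of its underside.
- dish: Bystander: shallow glass dish, 70 mm diameter, 16 mm high. Origin at the centre of its underside.
Things that resemble listed ones, but are neither listed nor needed, are in the scene too. Leave any yellow look-alike of the square alone.

How it is judged:
On the way:
1. the long panel stands fully down in the jig slot, upright, and is let go of (z of panel in the frame of jig_slot below 0.004 m and y of panel in the frame of jig_slot between -0.004 and 0.004 m and horizontal distance between panel and jig_slot below 0.012 m and angle between the x axis of panel and the x axis of jig, either way round below 0.06 rad and angle between panel's own z axis and vertical below 0.15 rad and contact force between the fingers and panel below 0.1 N and linear speed of panel below 0.02 m/s), for 0.2 s.
At the end, for the whole second after the job is handed in: Panel in the slot: 4 mm in height and across, 12 mm along, 0.06 rad of upright, robot off it. Square: underside 37-43.5 mm up, tilt under 0.05, corner within 4 mm of the jig corner, 0.03 rad of the jig axes, over 1 N on stop and on panel, fingers on it (over 2 N). All still (z of panel in the frame of jig_slot below 0.004 m and y of panel in the frame of jig_slot between -0.004 and 0.004 m and horizontal distance between panel and jig_slot below 0.012 m and angle between the x axis of panel and the x axis of jig, either way round below 0.06 rad and angle between panel's own z axis and vertical below 0.06 rad and horizontal distance between square_corner and jig_corner below 0.004 m and z of square in the frame of jig between 0.037 and 0.0435 m and angle between square's own z axis and vertical below 0.05 rad and angle between the x axis of square and the x axis of jig, either way round below 0.03 rad and contact force between square and stop above 1 N and contact force between square and panel above 1 N and contact force between the fingers and square above 2 N and contact force between each of the arm, the fingers and panel below 0.1 N and linear speed of each of square, panel below 0.01 m/s); the arm keeps its last pose, push and grip.
It fails at once if the short panel is moved more than 30 mm (distance of short_panel from where it was at the start of the episode above 0.03 m).
It fails at once if the jar is moved more than 20 mm (distance of jar from where it was at the start of the episode above 0.02 m).
It fails at once if the slide tray is moved more than 20 mm (distance of slide_tray from where it was at the start of the episode above 0.02 m).
It fails at once if the dish is moved more than 20 mm (distance of dish from where it was at the start of the episode above 0.02 m).
It fails at once if the square is rammed against the panel or the stop with over 60 N (contact force between square and panel above 60 N or contact force between square and stop above 60 N).
It also fails if it takes over 72 s, if anything falls off the work surface, if the arm or the gripper's body presses on something with over 40 N, if the wrist force passes 120 N, or if a joint passes its speed limit or range.

## Working session

There is one attempt and no reset: what is moved stays moved. The work goes in short steps, Python scripts to look and compute and a tool call to move; the robot and the scene stay as the last step left them, time stands still between calls to the robot, and variables do not carry over. Pictures are saved under pics/ and viewed, at most 10 in all, crops included, and the job is handed in when it is done.

Besides the shell and the picture viewer there is one more tool, called after ">>>" in YAML: its name, and indented under it one key for each argument. servo_tool: Moves the arm, as the interface text tells. Its arguments: {"type":"object","properties":{"motion":{"type":"array","items":{"type":"array","items":{"type":"number"}}},"squeeze":{"type":"number"}},"required":["motion"]}

```bash
mkdir -p pics
cat > h.py <<'E'
import numpy as np, cv2
from station import ctrl
from scipy.spatial.transform import Rotation as R
def cam(n):
    o=ctrl.get_obs(); c=ctrl.camera(n)
    c["K"]=np.array([[c["fx"],0,c["cx"]],[0,c["fy"],c["cy"]],[0,0,1.]])
    if "camera_from_world" in c: c["T"]=np.linalg.inv(c["camera_from_world"])
    else:
        T=np.eye(4); T[:3,:3]=R.from_euler("xyz",o["eef_rot"]).as_matrix(); T[:3,3]=o["ee_pos"]
        c["T"]=T@c["hand_eye"]; c["fish"]=1
    return c
def ray(c,uv,z):
    "pixel -> world point on plane z"
    uv=np.atleast_2d(np.array(uv,float)); x=(uv[:,0]-c["cx"])/c["fx"]; y=(uv[:,1]-c["cy"])/c["fy"]
    if c.get("fish"):
        th=np.hypot(x,y); k=np.where(th>1e-9,np.sin(th)/np.maximum(th,1e-9),1); d=np.c_[x*k,-y*k,-np.cos(th)]
    else: d=np.c_[x,-y,-np.ones_like(x)]
    d=d@c["T"][:3,:3].T; o=c["T"][:3,3]
    return o+d*((z-o[2])/d[:,2])[:,None]
def proj(c,P):
    W=np.linalg.inv(c["T"]); P=np.atleast_2d(P)@W[:3,:3].T+W[:3,3]; x,y,z=P[:,0],-P[:,1],-P[:,2]
    if c.get("fish"):
        r=np.hypot(x,y); th=np.arctan2(r,z); k=th/np.maximum(r,1e-9); return np.c_[c["cx"]+c["fx"]*x*k,c["cy"]+c["fy"]*y*k]
    return np.c_[c["cx"]+c["fx"]*x/z,c["cy"]+c["fy"]*y/z]
def save(im,n,s=1): cv2.imwrite("pics/"+n,cv2.resize(im[:,:,::-1],None,fx=s,fy=s,interpolation=cv2.INTER_CUBIC))
E
python3 - <<'E'
from h import *
for n in("top","side","wrist"):
    c=cam(n); save(c["image"],n+"0.png",1.4 if n=="top" else 1); print(n,c["fx"],c["cx"],c["cy"],c["T"].round(3).tolist())
    np.save(n+"0.npy",c,allow_pickle=True)
o=ctrl.get_obs(); print(o)
E
```

```text
top 395.03117982766537 282.08167770128506 213.38739771631987 [[-0.026, 0.982, -0.186, 0.344], [-1.0, -0.028, -0.012, -0.053], [-0.017, 0.185, 0.983, 1.225], [0.0, 0.0, 0.0, 1.0]]
side 526.2262673960906 288.0569378730021 204.04785451003204 [[0.959, 0.182, -0.217, 0.216], [-0.283, 0.613, -0.738, -1.194], [-0.001, 0.769, 0.639, 1.081], [0.0, 0.0, 0.0, 1.0]]
wrist 325.19226210127806 279.68732404292615 209.47471530697013 [[0.274, -0.934, -0.231, 0.083], [0.962, 0.265, 0.067, 0.547], [-0.001, -0.241, 0.971, 0.384], [0.0, 0.0, 0.0, 1.0]]
{'time_s': 0.15, 'qpos': array([ 1.22640444e+00,  3.00323657e-01,  1.52141717e+00,  9.09188929e-06,
        1.32067976e+00, -6.65738608e-02]), 'joint_vel': array([-0.00111808, -0.00159443, -0.00288957, -0.00101469,  0.00061005,
       -0.00094326]), 'tau': array([-1.72616374e-04, -5.31963801e+01, -3.52817738e+01,  7.08290236e-02,
        2.36071553e-02, -3.65804385e-05]), 'ee_pos': array([0.15082291, 0.52889363, 0.40423648]), 'eef_rot': array([-3.14076713e+00, -6.38662254e-05,  2.86377234e+00]), 'force': array([ 0.39679792, -0.3860808 , -0.25188567]), 'moment': array([-0.01657567, -0.01698995,  0.06168695]), 'grip_force': 0.0, 'grip_width': 0.09370764891418833}
```

View pics/top0.png

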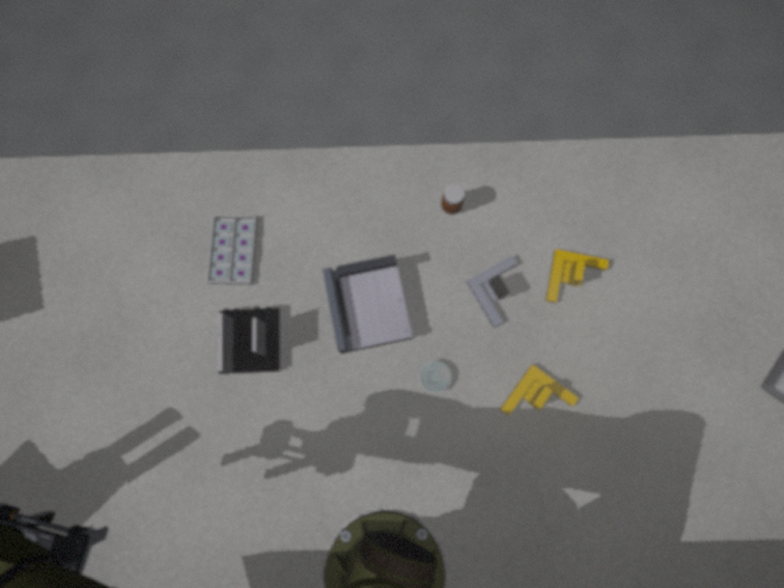

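View pics/side0.png

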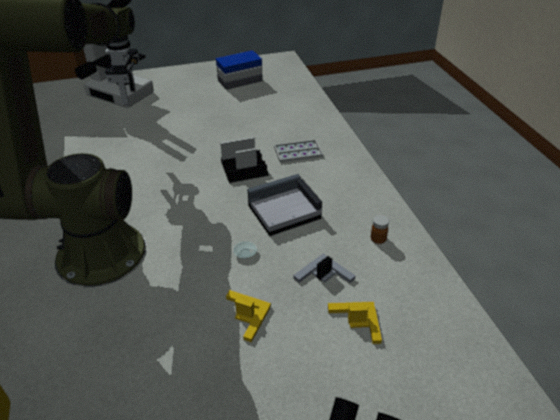

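Top picture (1.4×) and side view: the rack is at about (250,340) with a panel at left (228,342), spanning the full rack, and a shorter one at right (258,335). The jig is at (370,305) with its stop at the far end (365,265) and rail on the left (338,310). The steel square is at (495,290). Candidates for the panel are the left one (228,342) = long and the right one (258,335) = short. Candidates for the square are grey (495,290), yellow (575,270) and yellow (540,388), plus a grey object at the right edge (775,380). I choose the left panel and the grey square, and check both in a close crop.

Run:
```python
from h import *
c=np.load("top0.npy",allow_pickle=True).item(); im=c["image"]
a=cv2.resize(im[205:280,140:240],(400,300),interpolation=cv2.INTER_CUBIC)
b=cv2.resize(im[175:262,222:338][:87,:116],(400,300),interpolation=cv2.INTER_CUBIC)
d=cv2.resize(im[165:255,310:430],(400,300),interpolation=cv2.INTER_CUBIC)
w=np.load("wrist0.npy",allow_pickle=True).item()["image"]
e=cv2.resize(w,(400,300))
save(np.vstack([np.hstack([a,b]),np.hstack([d,e])]),"crops.png")
for n,p,z in[("rackleft",(228,342),.1),("rackshort",(258,335),.1),("jig",(375,305),.04),("sq",(495,290),.02)]: print(n,ray(c,np.array(p)/1.4,z).round(3))
```

```text
rackleft [[0.477 0.305 0.1  ]]
rackshort [[0.489 0.243 0.1  ]]
jig [[0.556 0.005 0.04 ]]
sq [[ 0.585 -0.261  0.02 ]]
```

View pics/crops.png

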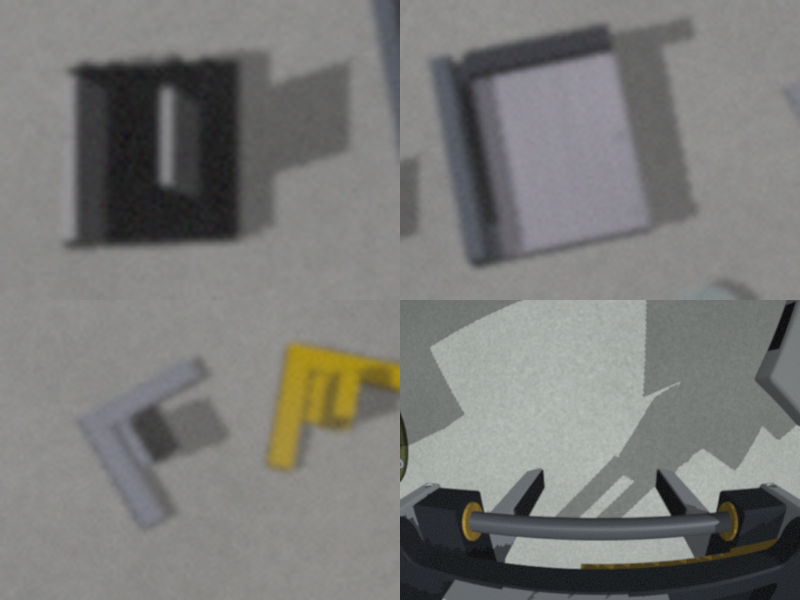

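The crop confirms it: the left panel (top edge from crop (72,72) to (72,240)) is long, the right one is short, and the grey square has its corner to the left at (82,420). Square yaw ≈ +0.44, jig yaw ≈ +0.2. Next I look at the rack from closer by.

>>> servo_tool:
  motion:
    - [0.4, 22, -25, 0, -164]
    - [0.4, 22, -25, 0, -164]
    - [0.4, 22, -25, 0, -164]
    - [0.4, 22, -25, 0, -164]
    - [0.4, 22, -25, 0, -164]
    - [0.4, 22, -25, 0, -164]
    - [0.4, 22, -25, 0, -164]
    - [0.4, 22, -25, 0, -164]
    - [0.4, 22, -25, 0, -164]
    - [0.4, 22, -25, 0, -164]
    - [0.4, 22, -25, 0, -164]
    - [0.4, 22, -25, 0, -164]
    - [0.4, 22, -25, 0, -164]
    - [0.4, 22, -25, 0, -164]
    - [0.4, 22, -25, 0, -164]
    - [0.4, 22, -25, 0, -164]
    - [0.4, 22, -25, 0, -164]
    - [0.4, 22, -25, 0, -164]

```text
time_s: 2.4
ee_pos: [0.3708, 0.2789, 0.4046]
eef_rot: [3.142, 0.0, 0.003]
force: [0.1, -0.1, -0.1]
grip_width: 0.0566
grip_force: 0.0
```

Run:
```python
from h import *
c=cam("wrist"); save(c["image"],"w1.png",1.4); np.save("w1.npy",c,allow_pickle=True); o=ctrl.get_obs(); print(o["ee_pos"],o["eef_rot"],o["qpos"])
```

```text
[0.37082488 0.27890455 0.40458652] [3.14152305e+00 1.22551469e-04 2.53056759e-03] [5.65894236e-01 1.07146377e-01 1.75314662e+00 6.88444715e-06
 1.28144044e+00 2.13415803e+00]
```

View pics/w1.png

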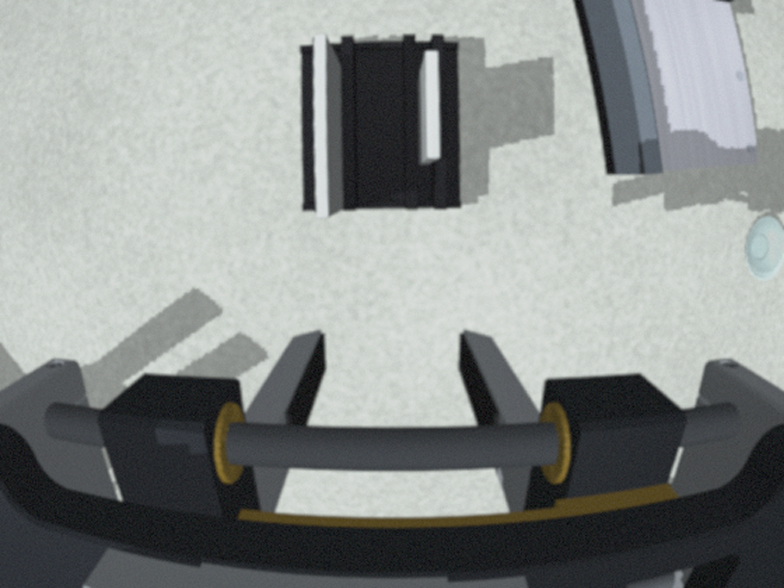

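Wrist view: the long panel's white top edge runs from (320,37) to (322,216), and the short panel is at (431,55–160). The jig's rail is at upper right. Measuring the top edge.

Run:
```python
from h import *
c=np.load("w1.npy",allow_pickle=True).item(); im=cv2.cvtColor(c["image"],cv2.COLOR_RGB2GRAY).astype(int)
print(im[70,210:260],im[120,210:260])
L=[];Rr=[]
for r in range(32,148,6):
    row=im[r,215:250]; k=np.where(row>205)[0]
    if len(k): L.append((215+k[0],r));Rr.append((215+k[-1]+1,r))
L=np.array(L);Rr=np.array(Rr);print((Rr-L)[:,0])
M=ray(c,(L+Rr)/2.,.1); p=np.polyfit(M[:,0],M[:,1],1); print("y=ax+b",p,np.std(np.polyval(p,M[:,0])-M[:,1]))
col=im[10:170,228]; print(col[:25],col[135:155])
for v in(25,27,154): print(v,ray(c,(229,v),.1))
```

```text
[209 210 210 202 171 121  65  45  40  35  41  36  52 109 169 216 222 221
 220 223 222 216 183 132  93  85  90  84  89  86  89  87  84  73  44  38
  35  29  32  33  34  34  34  28  31  32  40  41  43  33] [208 205 204 206 201 170 115  50  37  45  44  42  37  63 129 195 222 222
 221 221 222 220 209 169 119  87  86  85  91  84  87  87  89  82  59  42
  32  35  37  34  30  29  35  26  28  25  27  40  23  37]
[7 7 7 7 7 7 7 7 7 7 7 7 7 7 7 7 7 7 6 6]
y=ax+b [0.0179635  0.31435747] 0.00017946755058592402
[212 211 214 211 210 210 203 201 199 203 201 205 204 202 210 217 221 220
 220 220 220 219 220 220 220] [220 221 220 221 221 221 221 220 221 218 207 202 207 205 207 204 203 204
 207 211]
25 [[0.53627563 0.32353187 0.1       ]]
27 [[0.53430851 0.32348506 0.1       ]]
154 [[0.41885056 0.32300258 0.1       ]]
```

>>> servo_tool:
  motion:
    - [0.4, 3, -6, 0, 0]
    - [0.4, 6, -12, 0, 0]
    - [0.4, 8, -18, 0, 0]
    - [0.4, 8, -24, 0, 0]
    - [0.4, 8, -25, 0, 0]
    - [0.4, 8, -25, 0, 0]
    - [0.4, 8, -25, 0, 0]

```text
time_s: 3.32
ee_pos: [0.4508, 0.0301, 0.4047]
eef_rot: [-3.141, -0.0, 0.003]
force: [1.0, 0.3, -0.5]
grip_width: 0.0565
grip_force: 0.0
```

Run:
```python
from h import *
c=cam("wrist"); save(c["image"],"w2.png",1.4); np.save("w2.npy",c,allow_pickle=True); o=ctrl.get_obs(); print(o["ee_pos"],o["eef_rot"])
```

```text
[0.45080568 0.03019334 0.40466602] [-3.14144958e+00 -3.62981903e-05  3.32119673e-03]
```

View pics/w2.png

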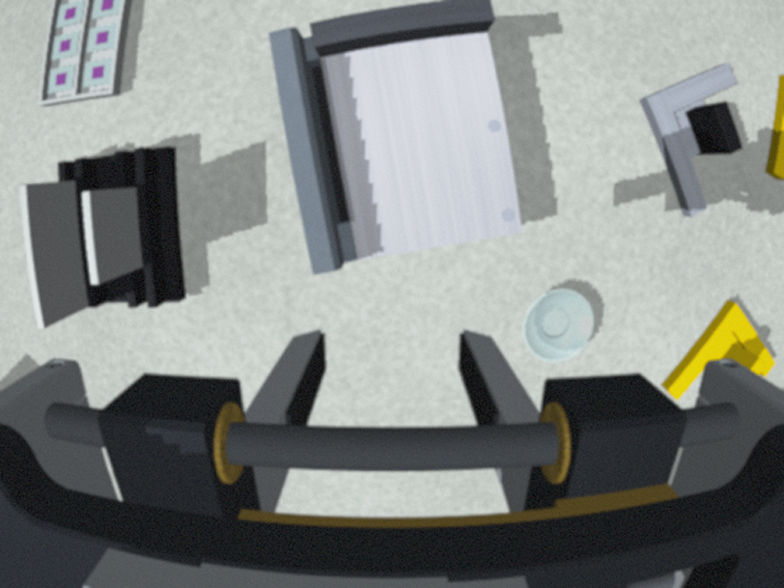

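Wrist view over the jig: rail top outer edge (271,35)–(314,273), bed right edge (490,35)–(520,225), bed near edge (360,258)–(518,226), stop foot (345,55)–(490,32), slot dark at (335,140), dish (558,324), square at (700,130). Fitting these edges.

```bash
cat >> h.py <<'E'
def edge(c,a,b,z,w=6,sgn=0,s=1.4,n=30):
    "fit world line to the strongest gradient near pixel segment a-b; returns mean point, direction, rms"
    g=cv2.GaussianBlur(cv2.cvtColor(c["image"],cv2.COLOR_RGB2GRAY),(3,3),0).astype(np.float32)
    a,b=np.array(a)/s,np.array(b)/s; d=(b-a)/np.linalg.norm(b-a); nn=np.array([-d[1],d[0]]); t=np.arange(-w,w+.01,.25); P=[]
    for f in np.linspace(.08,.92,n):
        q=(a+f*(b-a))+t[:,None]*nn; p=cv2.remap(g,q[:,:1].astype(np.float32),q[:,1:].astype(np.float32),1)[:,0]
        G=np.gradient(p); G=G*sgn if sgn else abs(G); wgt=np.where(G>.6*G.max(),G,0); P.append((a+f*(b-a))+nn*(wgt@t/wgt.sum()))
    W=ray(c,P,z)[:,:2]
    for _ in range(4):
        m=W.mean(0); v=np.linalg.svd(W-m)[2][0]; r=(W-m)@[-v[1],v[0]]; k=abs(r)<max(2*np.median(abs(r)),3e-4); W=W[k]
    if v@(ray(c,b,z)-ray(c,a,z))[0,:2]<0: v=-v
    return m,v,np.std(r[k]),len(W)
E
python3 - <<'E'
from h import *
c=np.load("w2.npy",allow_pickle=True).item()
def u(name,*a):
    m,v,s,n=edge(c,*a); print(name,m.round(4),"ang",np.degrees(np.arctan2(v[1],v[0])).round(2),s.round(4),n); return m,v
e1=u("rail out",(314,273),(271,35),.07)
e2=u("bed right",(520,225),(490,35),.04)
e3=u("bed near",(518,226),(375,256),.04)
e4=u("rail near",(341,264),(315,272),.07)
e5=u("stop foot",(490,32),(360,52),.04)
e6=u("rail in",(341,264),(298,32),.07)
for th in [np.mean([np.arctan2(v[1],v[0]) for m,v in(e1,e2)])]:
    X=np.array([np.cos(th),np.sin(th)]);Y=np.array([-X[1],X[0]])
    print("y0 from",[round((m@Y-k)*1e3,1) for (m,_),k in((e1,.085),(e2,-.075),(e6,.069))],"x0",[round((m@X-k)*1e3,1) for (m,_),k in((e3,-.085),(e4,-.085),(e5,.075))])
    x0=np.mean([e3[0]@X+.085,e5[0]@X-.075]); y0=np.mean([e1[0]@Y-.085,e2[0]@Y+.075])
    J=x0*X+y0*Y; print("th",th,"jig",J,"slot",J+.01*X+.06*Y,"corner",J+.075*X+.057*Y)
E
```

```text
rail out [0.5407 0.1012] ang 10.26 0.0001 30
bed right [ 0.5629 -0.0575] ang 10.28 0.0001 30
bed near [ 0.4728 -0.0139] ang 100.75 0.0005 13
rail near [0.4573 0.0744] ang 102.03 0.0001 25
stop foot [0.6333 0.005 ] ang 100.33 0.0001 30
rail in [0.5633 0.0882] ang 10.87 0.0001 11
y0 from [np.float64(-81.8), np.float64(-81.9), np.float64(-82.6)] x0 [np.float64(547.7), np.float64(548.3), np.float64(549.0)]
th 0.179209209932646 jig [0.55418654 0.01719647] slot [0.5533313  0.07801808] corner [0.61782508 0.08665247]
```

>>> servo_tool:
  motion:
    - [0.4, 0.5, 6, 0, 0]
    - [0.4, 1, 12, 0, 0]
    - [0.4, 1.5, 18, 0, 0]
    - [0.4, 2, 24, 0, 0.8]
    - [0.4, 2.7, 29.3, 0, 0.8]
    - [0.4, 2.7, 29.3, -1, 0.8]
    - [0.4, 2.7, 29.3, -5, 0.8]
    - [0.4, 2.7, 29.3, -9, 0.8]
    - [0.4, 2.7, 29.3, -12, 0.8]
    - [0.4, 2.7, 29.3, -13.7, 0.8]
    - [0.4, 2.7, 29.3, -13.7, 0.8]
    - [0.7, 2.7, 29.3, -13.7, 0.8]
    - [1, 2.7, 29.3, -13.7, 0.8]
    - [1, 2.7, 29.3, -13.7, 0.8]
    - [1, 2.7, 29.3, -13.7, 0.8]
    - [1, 2.7, 29.3, -13.7, 0.8]
    - [1, 2.7, 29.3, -13.7, 0.8]
    - [1, 2.7, 29.3, -13.7, 0.8]
  squeeze: 25

```text
time_s: 5.62
ee_pos: [0.4778, 0.3219, 0.2677]
eef_rot: [-3.142, -0.0, 0.015]
force: [-0.2, 0.2, 0.6]
grip_width: 0.0078
grip_force: 25.0
```

>>> servo_tool:
  motion:
    - [1, 0, 0, 2, 0]
    - [1, 0, 0, 5, 0]
    - [1, 0, 0, 8, 0]
    - [1, 0, 0, 11, 0]
    - [1, 1, -3, 11, 2]
    - [1, 2.5, -8, 11, 4]
    - [1, 4, -13, 11, 6]
    - [1, 5.5, -18, 11, 8]
    - [1, 7, -22, 11, 9.4]
    - [1, 7.5, -24.4, 11, 9.4]
    - [1, 7.5, -24.4, 11, 9.4]
    - [1, 7.5, -24.4, 11, 9.4]
    - [1, 7.5, -24.4, 11, 9.4]

```text
time_s: 7.25
ee_pos: [0.5526, 0.0789, 0.3776]
eef_rot: [-3.141, 0.0, 0.181]
force: [-0.3, -0.1, -1.9]
grip_width: 0.0076
grip_force: 25.0
```

Run:
```python
from h import *
o=ctrl.get_obs(); print(o["ee_pos"],o["eef_rot"],o["grip_width"],o["grip_force"])
c=cam("wrist"); save(c["image"],"w3.png",1.4); np.save("w3.npy",c,allow_pickle=True)
```

```text
[0.55262726 0.07886591 0.37764066] [-3.14148826e+00  5.74264600e-05  1.80686406e-01] 0.007560661536598925 24.999832212924957
```

View pics/w3.png

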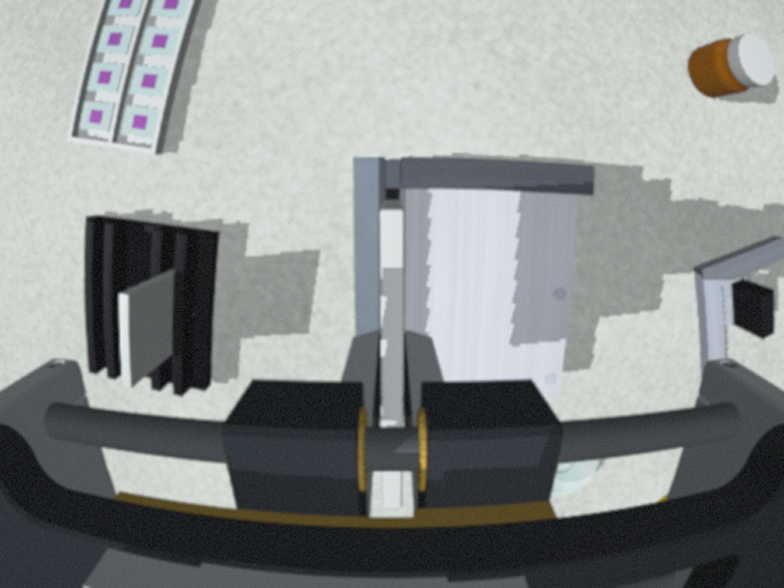

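The panel (380–404, from row 209) is held centred over the slot, whose far end shows as a dark patch at (392,193). The stop foot is at (500,190). Checking with numbers.

Run:
```python
from h import *
c=np.load("w3.npy",allow_pickle=True).item(); g=cv2.cvtColor(c["image"],cv2.COLOR_RGB2GRAY).astype(int)
J=np.array([.55419,.01720]);th=.1792;X=np.array([np.cos(th),np.sin(th)]);Y=np.array([-X[1],X[0]])
print("slot row",g[138,262:300]);print("panel row",g[165,262:300]);print("col",g[130:160,280])
def j(p,z):
    w=ray(c,np.array(p)/1.4,z)[0,:2]-J; return ((w@X)*1e3).round(1),((w@Y)*1e3).round(1)
print("far top end panel",j((391,208),.21),"panel L/R",j((380,230),.21),j((404,230),.21))
print("slot dark",j((385,194),.02),j((399,194),.02),j((385,194),.04),j((399,194),.04))
for n,a,b,z,k in(("rail out",(354,320),(354,165),.07,.085),("stop foot",(575,194),(440,190),.04,.075)):
    m,v,s,_=edge(c,a,b,z); w=m-J; print(n,(w@X*1e3).round(1),(w@Y*1e3).round(1),np.degrees(np.arctan2(v[1],v[0])).round(2),s)
```

```text
slot row [143 143 142 144 142 141 141 136 116  99  89  89  79  65  44  39  33  32
  36  36  30  40  47  88 113 122 126 135 153 161 159 157 160 163 163 165
 161 158]
panel row [142 143 143 143 146 146 144 140 141 175 216 225 226 226 227 226 227 225
 227 226 224 227 225 224 220 191 148 137 154 159 159 161 166 162 163 161
 162 158]
col [106 101  99  95  69  49  37  28  36  38  30  44  70  87  97  98 103 103
 112 154 195 219 226 227 225 225 224 225 226 226]
far top end panel (np.float64(69.2), np.float64(60.9)) panel L/R (np.float64(62.0), np.float64(64.5)) (np.float64(62.0), np.float64(56.7))
slot dark (np.float64(69.5), np.float64(65.4)) (np.float64(69.5), np.float64(55.1)) (np.float64(69.9), np.float64(65.2)) (np.float64(70.0), np.float64(55.5))
rail out 39.5 85.0 10.22 7.969483466760765e-05
stop foot 74.5 -21.9 100.1 0.00011593903550959613
```

>>> servo_tool:
  motion:
    - [1, 0, -0.06, -2, 0]
    - [1, 0, -0.06, -4, 0]
    - [1, 0, -0.06, -5.5, 0]
    - [1, 0, -0.06, -6.5, 0]
    - [1, 0, -0.06, -7.3, 0]
    - [1, 0, -0.06, -8.1, 0]
    - [1, 0, -0.06, -8.7, 0]
    - [1, 0, -0.06, -9.2, 0]
    - [1, 0, -0.06, -9.6, 0]
    - [1, 0, -0.06, -9.8, 0]
    - [1, 0, -0.06, -9.8, 0]

```text
time_s: 8.68
ee_pos: [0.5528, 0.0774, 0.2795]
eef_rot: [-3.141, 0.0, 0.179]
force: [-0.4, 2.5, -1.9]
grip_width: 0.008
grip_force: 25.0
```

>>> servo_tool:
  motion:
    - [1, 0, 0.05, -0.1, 0]
    - [1, 0, 0.05, -0.2, 0]
    - [1, 0, 0.05, -0.25, 0]
    - [1, 0, 0.05, -0.25, 0]
    - [0.7, 0, 0.05, -0.25, 0]
    - [0.5, 0, 0.05, -0.25, 0]
    - [0.5, 0, 0.05, -0.25, 0]
    - [0.5, 0, 0.05, -0.25, 0]
    - [0.5, 0, 0.05, -0.25, 0]

```text
time_s: 9.8
ee_pos: [0.5528, 0.0778, 0.2771]
eef_rot: [-3.142, -0.0, 0.18]
force: [-0.7, 1.4, -0.5]
grip_width: 0.0469
grip_force: 0.0
```

>>> servo_tool:
  motion:
    - [0.5, 0, 0, 2, 0]
    - [0.5, 0, 0, 5, 0]
    - [0.5, -2, 0, 9, 0]
    - [0.5, -5, 0, 12, 0]
    - [0.5, -8, -2, 12, 0]
    - [0.5, -8, -2, 12, 0]
    - [0.5, -8, -2, 12, 0]

```text
time_s: 10.68
ee_pos: [0.4732, 0.0579, 0.3972]
eef_rot: [-3.142, -0.0, 0.179]
force: [0.9, -0.6, -0.0]
grip_width: 0.0466
grip_force: 0.0
```

Run:
```python
from h import *
w2=np.load("w2.npy",allow_pickle=True).item()
print("block",ray(w2,np.array((712,128))/1.4,.055),"corner",ray(w2,np.array((645,100))/1.4,.015))
o=ctrl.get_obs(); print(o["ee_pos"],o["eef_rot"])
c=cam("wrist"); save(c["image"],"w4.png",1.4); np.save("w4.npy",c,allow_pickle=True)
```

```text
block [[ 0.58442989 -0.24469653  0.055     ]] corner [[ 0.60667112 -0.19675294  0.015     ]]
[0.47322584 0.05791068 0.39723554] [-3.14157674e+00 -3.68187247e-04  1.79215076e-01]
```

View pics/w4.png

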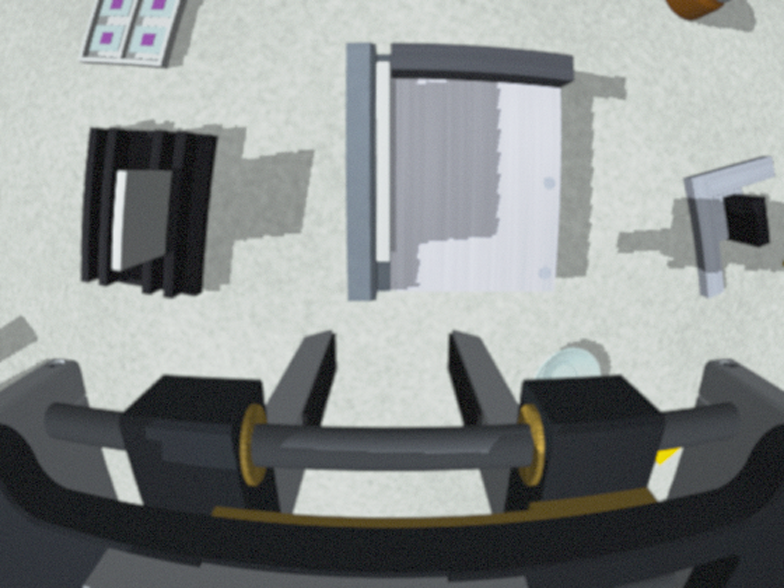

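The panel stands in the slot: its white top edge is at (383, 62–262), parallel to the rail. The square's corner is at (688,180) and its block at (745,220). Moving on to the square.

>>> servo_tool:
  motion:
    - [0.5, 0.5, -6, 0, 4]
    - [0.5, 1, -12, 0, 8]
    - [0.5, 1.5, -18, 0, 12]
    - [0.5, 2, -24, 0, 14.7]
    - [0.5, 2.7, -30, 0, 14.7]
    - [0.5, 2.7, -34, 0, 14.7]
    - [0.5, 2.7, -34, 0, 14.7]
    - [0.5, 2.7, -34, 0, 14.7]

```text
time_s: 11.72
ee_pos: [0.5003, -0.2817, 0.3965]
eef_rot: [-3.141, 0.0, 0.436]
force: [0.3, 0.4, -0.0]
grip_width: 0.0469
grip_force: 0.0
```

Run:
```python
from h import *
w=np.load("w4.npy",allow_pickle=True).item()
J=np.array([.55419,.01720]);th=.1792;X=np.array([np.cos(th),np.sin(th)]);Y=np.array([-X[1],X[0]])
for p in((376,160),(390,160),(383,62),(383,262)):
    q=ray(w,np.array(p)/1.4,.11)[0,:2]-J; print(p,(q@X*1e3).round(1),(q@Y*1e3).round(1))
o=ctrl.get_obs(); print(o["ee_pos"],o["eef_rot"])
c=cam("wrist"); save(c["image"],"w5.png",1.4); np.save("w5.npy",c,allow_pickle=True)
```

```text
(376, 160) 9.3 63.1
(390, 160) 9.3 55.0
(383, 62) 68.6 59.1
(383, 262) -51.1 59.1
[ 0.50029407 -0.28170885  0.39652212] [-3.14057111e+00  4.05989707e-04  4.36326256e-01]
```

View pics/w5.png

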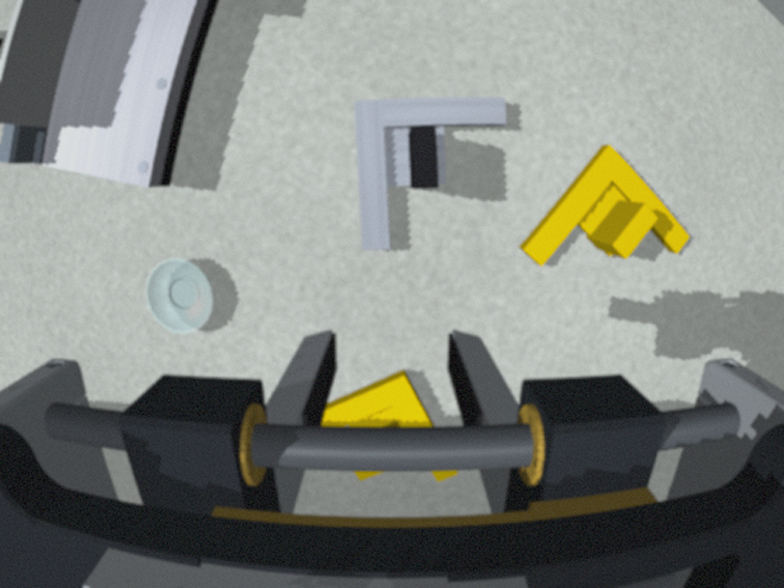

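The square has its outer corner at (357,101) and arms to (505,98) and (364,250). The black block is at (424,156). Yellow look-alikes are at (605,205) and below the fingers at (405,420). Fitting the outer edges.

Run:
```python
from h import *
c=np.load("w5.npy",allow_pickle=True).item()
m1,v1,s1,n1=edge(c,(505,98),(360,101),.015)   # +x face, runs along own +y
m2,v2,s2,n2=edge(c,(364,250),(357,103),.015)  # +y face, runs along own +x
a1=np.arctan2(v1[1],v1[0])-np.pi/2; a2=np.arctan2(v2[1],v2[0]); print(np.degrees([a1,a2]),s1,s2,n1,n2)
th=(a1+a2)/2; X=np.array([np.cos(th),np.sin(th)]);Y=np.array([-X[1],X[0]])
O=(m1@X-.05)*X+(m2@Y-.05)*Y; print("origin",O,"yaw",th,np.degrees(th))
for p in((-.0225,-.009),(.0225,-.009),(.0225,.009),(-.0225,.009)): print((proj(c,np.r_[O+p[0]*X+p[1]*Y,.055])*1.4).round(0))
o=ctrl.get_obs(); d=O-o["ee_pos"][:2]; print("shift cm",d*100,"turn",np.degrees(th-o["eef_rot"][2]))
```

```text
[27.53818437 27.39369199] 0.0015404706892104296 0.0001781158982917785 28 22
origin [ 0.58679116 -0.26642443] yaw 0.4793710533879103 27.465938179867724
[[438. 191.]]
[[436. 128.]]
[[410. 128.]]
[[413. 192.]]
shift cm [8.6501558 1.4887097] turn 2.4253843766895216
```

>>> servo_tool:
  motion:
    - [0.65, 4, 0.7, 0, 1.2]
    - [0.65, 8.65, 1.5, 0, 2.4]
    - [0.65, 8.65, 1.5, -4, 2.4]
    - [0.65, 8.65, 1.5, -8, 2.4]
    - [0.65, 8.65, 1.5, -11, 2.4]
    - [0.65, 8.65, 1.5, -13, 2.4]
    - [0.65, 8.65, 1.5, -15, 2.4]
    - [0.65, 8.65, 1.5, -16.5, 2.4]
    - [0.65, 8.65, 1.5, -17.5, 2.4]
    - [0.65, 8.65, 1.5, -17.95, 2.4]
    - [0.65, 8.65, 1.5, -17.95, 2.4]
    - [0.85, 8.65, 1.5, -17.95, 2.4]
    - [1, 8.65, 1.5, -17.95, 2.4]
    - [1, 8.65, 1.5, -17.95, 2.4]
    - [1, 8.65, 1.5, -17.95, 2.4]
    - [1, 8.65, 1.5, -17.95, 2.4]
  squeeze: 45

```text
time_s: 13.78
ee_pos: [0.5864, -0.2672, 0.2182]
eef_rot: [3.141, -0.0, 0.478]
force: [-1.7, 1.1, 5.3]
grip_width: 0.0176
grip_force: 45.0
```

>>> servo_tool:
  motion:
    - [1, 0, 0, 1, 0]
    - [1, 0, 0, 4, 0]
    - [1, 0, 0, 8, 0]
    - [1, -0.3, 3, 8, -3]
    - [1, -0.6, 8, 8, -8]
    - [1, -1, 13, 8, -13]
    - [1, -1.5, 18, 8, -17.1]
    - [1, -2, 23, 8, -17.1]
    - [1, -2.1, 26.5, 8, -17.1]
    - [1, -2.1, 27.8, 8, -17.1]
    - [1, -2.1, 27.8, 8, -17.1]
    - [1, -2.1, 27.8, 8, -17.1]
    - [1, -2.1, 27.8, 8, -17.1]

```text
time_s: 15.4
ee_pos: [0.5654, 0.0098, 0.2976]
eef_rot: [3.142, 0.0, 0.178]
force: [0.2, 0.5, -3.5]
grip_width: 0.0178
grip_force: 45.0
```

Run:
```python
from h import *
o=ctrl.get_obs(); print(o["ee_pos"],o["eef_rot"],o["force"],o["grip_width"])
c=cam("wrist"); save(c["image"],"w6.png",1.4); np.save("w6.npy",c,allow_pickle=True)
```

```text
[0.56539958 0.00977675 0.2975844 ] [3.14155756e+00 1.42360936e-04 1.78136854e-01] [ 0.23933291  0.53711557 -3.50481408] 0.017829633442784088
```

View pics/w6.png

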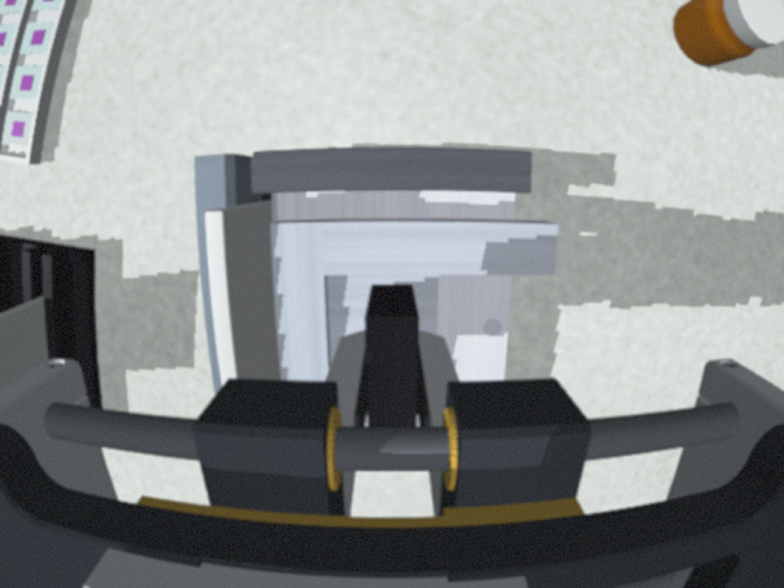

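The square is held: its far outer edge runs (280,222)–(556,224) and the stop foot is at row 192. The panel top is at (215,210–385), with its near face at its right. Measuring the gap and yaw.

Run:
```python
from h import *
c=np.load("w6.npy",allow_pickle=True).item()
J=np.array([.55419,.01720]);th=.1792;X=np.array([np.cos(th),np.sin(th)]);Y=np.array([-X[1],X[0]])
for n,a,b,z in(("sq x",(540,223),(290,222),.0944),("sq y",(281,375),(278,270),.0944),("stop foot",(510,192),(300,193),.04)):
    m,v,s,k=edge(c,a,b,z,w=4); w=m-J; print(n,(w@X*1e3).round(1),(w@Y*1e3).round(1),"ang rel",(np.degrees(np.arctan2(v[1],v[0]))-np.degrees(th)).round(2),s.round(5),k)
o=ctrl.get_obs(); w=o["ee_pos"][:2]-J; print("tcp jig",w@X,w@Y)
```

```text
sq x 62.2 -17.1 ang rel 90.08 5e-05 27
sq y 19.2 39.1 ang rel -0.78 0.00058 30
stop foot 74.2 -19.2 ang rel 90.16 0.00014 27
tcp jig 0.009728885065257206 -0.009155350954890553
```

>>> servo_tool:
  motion:
    - [1, 0, 0, -1, 0]
    - [1, 0, 0, -2, 0]
    - [1, 0, 0, -2.8, 0]
    - [1, 0, 0, -3.4, 0]
    - [1, 0, 0, -3.7, 0]
    - [1, 0, 0, -3.85, 0]
    - [1, 0.2, 0.3, -3.9, 0]
    - [1, 0.4, 0.8, -3.9, 0]
    - [1, 0.6, 1.2, -3.9, 0]
    - [1, 0.7, 1.5, -3.9, 0]
    - [1, 0.7, 1.5, -3.9, 0]

```text
time_s: 16.82
ee_pos: [0.5724, 0.0261, 0.2586]
eef_rot: [-3.142, 0.0, 0.18]
force: [-0.0, -0.1, -3.5]
grip_width: 0.0175
grip_force: 45.0
```

>>> servo_tool:
  motion:
    - [1, 0, 0, -0.05, 0]
    - [1, 0, 0, -0.1, 0]
    - [1, 0.1, 0.02, -0.1, 0]
    - [1, 0.2, 0.04, -0.1, 0]
    - [1, 0.25, 0.05, -0.1, 0]
    - [1, 0.25, 0.05, -0.1, 0]

```text
time_s: 17.58
ee_pos: [0.5748, 0.0262, 0.2581]
eef_rot: [-3.142, 0.0, 0.179]
force: [-6.8, -0.4, 8.1]
grip_width: 0.0175
grip_force: 45.0
```

>>> servo_tool:
  motion:
    - [1, 0, 0, 0.04, 0]
    - [1, -0.02, 0.1, 0.04, 0]
    - [1, -0.03, 0.15, 0.04, 0]
    - [1, -0.03, 0.15, 0.04, 0]

```text
time_s: 18.08
ee_pos: [0.5745, 0.0275, 0.2582]
eef_rot: [3.141, 0.0, 0.179]
force: [-4.5, -4.1, 4.4]
grip_width: 0.0177
grip_force: 45.0
```

>>> servo_tool:
  motion:
    - [1, 0, 0.05, 0.02, 0]
    - [1, 0, 0.1, 0.02, 0]
    - [1, 0, 0.1, 0.02, 0]

```text
time_s: 18.45
ee_pos: [0.5744, 0.0284, 0.2582]
eef_rot: [3.141, 0.001, 0.179]
force: [-5.6, -4.9, 3.8]
grip_width: 0.0177
grip_force: 45.0
```

>>> servo_tool:
  motion:
    - [1, 0, 0.05, 0.02, 0]
    - [1, 0, 0.1, 0.02, 0]
    - [1, 0, 0.1, 0.02, 0]
    - [1, 0, 0.1, 0.02, 0]

```text
time_s: 18.95
ee_pos: [0.5744, 0.0289, 0.2582]
eef_rot: [3.14, 0.001, 0.179]
force: [-4.2, -10.3, 0.6]
grip_width: 0.0179
grip_force: 45.0
```

Run:
```python
from h import *
J=np.array([.55419,.01720]);th=.1792;X=np.array([np.cos(th),np.sin(th)]);Y=np.array([-X[1],X[0]])
o=ctrl.get_obs(); f=o["force"][:2]; w=o["ee_pos"][:2]-J; print("tcp",w@X*1e3,w@Y*1e3,"f",f@X,f@Y,o["force"],o["moment"])
c=cam("wrist"); t=cam("side"); np.save("w7.npy",c,allow_pickle=True)
save(c["image"][90:290,100:500],"w7.png",2)
```

```text
tcp 22.024953957546337 7.947233045355695 f -5.969849008448893 -9.394292907027065 [ -4.19978974 -10.30793881   0.58685648] [-1.56392296  0.90608718 -0.16882192]
```

View pics/w7.png

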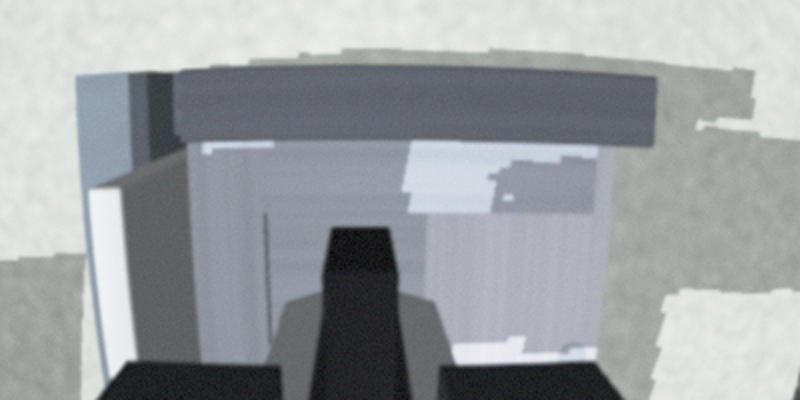

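The square is tight in the corner: the stop foot and panel foot both meet the bars with no gap (corner at crop (190,145)). The panel top edge is at crop (90–122, 188) onwards. Last check of the panel's lean and the square's yaw.

Run:
```python
from h import *
c=np.load("w7.npy",allow_pickle=True).item()
J=np.array([.55419,.01720]);th=.1792;X=np.array([np.cos(th),np.sin(th)]);Y=np.array([-X[1],X[0]])
def j(p,z):
    w=ray(c,(p[0]/2+100,p[1]/2+90),z)[0,:2]-J; return (w@X*1e3).round(1),(w@Y*1e3).round(1)
print("top L/R far",j((91,188),.11),j((122,188),.11),"near",j((107,370),.11),j((138,370),.11))
print("corner top",j((190,146),.055), "stop/sq line", j((590,146),.055), "panel/sq", j((203,350),.055))
print("rail outer far",j((77,77),.07))
o=ctrl.get_obs();print(o["force"],o["joint_vel"].round(4),o["eef_rot"])
```

```text
top L/R far (np.float64(69.1), np.float64(64.2)) (np.float64(68.9), np.float64(57.0)) near (np.float64(27.1), np.float64(65.2)) (np.float64(27.5), np.float64(57.4))
corner top (np.float64(72.0), np.float64(56.1)) stop/sq line (np.float64(72.6), np.float64(-60.7)) panel/sq (np.float64(8.7), np.float64(56.1))
rail outer far (np.float64(93.6), np.float64(84.3))
[-4.85616013 -8.70734423  4.12183903] [ 0.0021 -0.0001 -0.0007  0.0005 -0.0003 -0.0015] [3.14018915e+00 1.21251163e-03 1.78957215e-01]
```

>>> servo_tool:
  motion:
    - [1, 0.02, 0, 0, 0]
    - [1, 0.02, 0, 0, 0]
    - [1, 0.02, 0, 0, 0]
    - [1, 0.02, 0, 0, 0]
    - [1, 0.02, 0, 0, 0]
    - [1, 0.02, 0, 0, 0]

```text
time_s: 19.8
ee_pos: [0.5746, 0.029, 0.2583]
eef_rot: [3.14, 0.002, 0.179]
force: [-6.9, -8.8, 3.6]
grip_width: 0.0176
grip_force: 45.0
```

```bash
python3 -c "
from station import ctrl
o=ctrl.get_obs();print(o['ee_pos'],o['force'],o['grip_force'])
print(ctrl.hand_in())"
```

```text
[0.5745531  0.02895597 0.25826559] [-6.91573326 -8.76975635  3.59267674] 45.00240683555603
the job is handed in; nothing more can be done
None
```

I handed the job in at about 20 s, with no verdict returned: the long panel stands released and upright in the slot, and the square is still gripped at 45 N, pressing about 8 N on the stop and 7 N on the panel; I never touched the short panel, jar, slide tray or dish.

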